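# Take down a vacuum filter tower

## Robot

A 6-joint arm with a two-finger parallel gripper is mounted at the origin on the work surface. World frame = base frame: x ahead of the robot, y to its left, z up, the work surface at z = 0. Lengths are in mm, angles in rad, forces in N, time in s.
With the tool pointing down it reaches from about 400 to 925 mm from the base axis. Payload 12.5 kg.
Tool frame: the origin (TCP) lies midway between the tips of the shut fingers; the grasp point (between the pads) lies 19 mm behind it; z points along the fingers, y is the line along which they close (so a half turn about z gives the same grasp; the last joint's range is limited). The gripper opens to 95 mm and grips with 3 to 60 N. Pads are 20 mm wide; open, the fingers measure 119 mm over their backs; the gripper's body (75 mm by 180 mm) begins 59 mm behind the grasp point.
Start: joints at [1.003, 0.491, 1.559, -0, 1.092, -0.106], TCP at [278.462, 559.558, 214.661] pointing down, gripper open.
Joint ranges: [-3.1, 3.1], [-0.84, 2.19], [0.05, 2.79], [-1.13, 4.28], [0.06, 2.93], [-2.69, 2.69]. Speed limits (rad/s): [2.22, 2.22, 2.79, 3.14, 3.14, 3.14].

## Interface

Orientations are given as [roll, pitch, yaw] about the fixed x, y, z axes, in that order (R = Rz(yaw) Ry(pitch) Rx(roll)).
In Python, from cell import env gives the robot as it stands.
- The arm moves only by the tool arm_command, never from a script. Its argument "targets" is a list of rows, each a list of 5 numbers: the shift along the tool's x, y, z in mm, then the turn about the tool's z in degrees, then the opening, from 0 (shut) to 1 (fully open). In form: [[tx, ty, tz, roll, fingers], ...]. A call has 1 to 5 rows; each row is the pose to reach, as a shift and turn from the pose commanded when the call began, along the tool's axes at that moment; what a row does not reach only later rows make up. A row lasts 1/10 s, in which the tool goes at most 50 mm and 8.59 degrees, less where a joint would pass 70% of its speed; a pose out of reach is approached as far as the arm can. A call with a gripper value outside its range is refused whole. The fingers move at their own pace and stop on an object; the grip force is fixed at half the most. Time passes only in rows, so rows that repeat a pose let the fingers close. It gives the time, the measured TCP pose, the force, the opening and the grip force at its end, in the units of the state.
- env.state(): the state, without advancing time (a new reading comes with each control period).
- env.read_camera(name): name is "side" or "top" or "wrist"; returns a dict with "frame" (400x640x3 uint8, red, green, blue), "vertical_fov" (degrees; the focal length in pixels is half the picture's height over the tangent of half this angle, whatever the lens; pixels are square), "cx", "cy" (the principal point, pixels), "k1" (the pictures are not rectified: a ray, as slopes to the right and down, at radius r is drawn at 1 + k1 r^2 times it, then the intrinsics apply), "world_from_camera" (4x4, takes a point from camera to world coordinates); the wrist camera has in their place "hand_eye" (4x4, takes a point from camera to tool coordinates, whose origin is the TCP and whose axes are the flange's). Camera axes: x right, y down, z forward; pixel columns grow to the right and rows downward; lengths in mm; the calibration is good to about 2 mm. A picture is of the moment at which its call begins: read the wrist's pose just before it. There is no depth.
- env.job_done(): hands the job in; it is judged then, once.
The state is a dict: "t": time; "joints": joint angles; "qvel": joint speeds; "tau": joint torques, N m; "eef_pos": TCP position; "tcp_rot": TCP orientation; "ft_force": force on the tool from outside, world axes, zero at the start; "moment": the same for the moment, N m; "opening": opening from 0.0 (shut) to 1.0 (fully open); "grip_force": force on a finger pad.
Only numpy, scipy, OpenCV 4.12 (cv2) and the standard library are available. Lean on these libraries where they do the work, as an engineer would, in place of code of your own. Each camera call takes 0.05 s, during which the arm holds its last target. There are 200 camera calls.

## Task

The filtration is finished: take the steel filter tower apart from the top down, one piece at a time, and set each piece upright in its own place. First the lid goes in the round porcelain dish, then the funnel tube stands in the rectangular wash tub, then the filter holder goes stem down through the hole of the stand so that its head sits flat on the plate, and last the glass flask goes to the balance, in the middle of the pan. Lower the pieces into place rather than dropping them, and leave the wash bottle and the filter tin where they are.

Things in the scene. Friction and masses are not known exactly. Their poses are not given: they have to be found in the camera images.
- lid: Top piece: steel lid, 34 mm high: plug 44 mm across, 5 mm high, which enters the funnel loosely; disc 52 mm across, 5 mm thick; upright black knob 20 mm across, 24 mm high, to hold it by. Origin: centre of the plug's underside, z up (disc z 5 to 10 mm, knob z 10 to 34 mm). It lies loose on the funnel.
- funnel: Second piece: stainless steel funnel, a straight open tube, outside 56 mm, inside 47 mm, 100 mm high. Origin: centre of its lower end, z up along its axis. It stands loose on the holder around a low boss: lift it straight up, more than 10 mm to come clear.
- holder: Third piece: steel filter holder. Round head 66 mm across, 24 mm high, with a boss 41 mm across and 6 mm high on top; below it a black stopper (32 narrowing to 29 mm, 22 mm long), then a stem 12 mm across, 20 mm long. Origin: centre of the head's flat underside, 42 mm above the stem's end, z up. The head rests on the flask's rim, stopper loose in its neck: lift straight up over 42 mm.
- flask: Bottom piece: clear glass conical filter flask, 150 mm high, foot 84 mm across, straight neck 44 mm across outside from 100 to 150 mm height. A side tube 10 to 13 mm thick leaves the neck at 112 mm height along the flask's own +x and ends 63 mm from the axis. Hold it by the neck, fingers on its own +y and -y sides, clear of the tube. Origin: centre of its underside, z up.
- dish: Place for the lid: round shallow white porcelain dish, fixed, 96 mm in diameter at the rim and 18 mm high; its flat inner floor is 74 mm across and 4 mm above its underside. Origin: centre of its underside.
- tub: Place for the funnel: small blue rectangular plastic wash tub, open on top, fixed, 160 mm (own x) by 120 mm (own y), 45 mm high, walls 4 mm, inner floor 4 mm above its underside. Origin: centre of its underside.
- stand: Place for the filter holder: aluminium stand, fixed, a 100 x 100 mm plate 8 mm thick on four thin legs, top of the plate 80 mm above the bench, with one through hole 47 mm in diameter in its middle, free below. Origin: on the bench under the centre of the hole; z up.
- balance_pan (a point): Place for the flask: centre of the top of the round steel pan (110 mm across, 60 mm above the bench) of a white laboratory balance, fixed. Its housing is 190 mm (own x) by 140 mm (own y), 44 mm high; the pan's centre lies 30 mm from the housing's centre along own +x, the display at the -x end.
- wash_bottle: Bystander, to be left alone: white plastic wash bottle, 62 mm in diameter, 185 mm high with its bent spout. Origin: centre of its underside.
- filter_tin: Bystander, to be left alone: flat round metal tin of filters, 68 mm in diameter, 25 mm high. Origin: centre of its underside.

How it is judged:
By the outcome, as a careful person would: the job done as asked, in the order asked, and still so for the second after the job is handed in, with the robot touching nothing.
It also fails if it takes over 120 s, if anything falls off the work surface, if the arm or the gripper's body presses on something with over 40 N, if the wrist force passes 120 N, or if a joint passes its speed limit or range.

## Working session

There is one attempt and no reset: what is moved stays moved. The work goes in short steps, Python scripts to look and compute and a tool call to move; the robot and the scene stay as the last step left them, time stands still between calls to the robot, and variables do not carry over. Pictures are saved under pics/ and viewed, at most 14 in all, crops included, and the job is handed in when it is done.

Besides the shell and the picture viewer there is one more tool, called after "Emit:" by a JSON object that holds its "fn" and its "kwargs", one argument or row to a line. arm_command: Moves the arm, as the interface text tells. Its arguments: {"type":"object","properties":{"targets":{"type":"array","items":{"type":"array","items":{"type":"number"}}}},"required":["targets"]}

```bash
mkdir -p pics; ls
cat > h.py <<'E'
import numpy as np, cv2
from cell import env
from scipy.spatial.transform import Rotation as R
def snap(name,fn):
    s=env.state(); c=env.read_camera(name)
    if name=="wrist":
        T=np.eye(4);T[:3,:3]=R.from_euler('xyz',s["tcp_rot"]).as_matrix();T[:3,3]=s["eef_pos"]
        c["world_from_camera"]=T@np.array(c["hand_eye"])
    cv2.imwrite("pics/"+fn+".png",c["frame"][:,:,::-1]); np.save("pics/"+fn+".npy",c,allow_pickle=True)
    return c
def load(fn): return np.load("pics/"+fn+".npy",allow_pickle=True).item()
def ray(c,u,v):
    h=c["frame"].shape[0]; f=h/2/np.tan(np.radians(c["vertical_fov"])/2)
    K=np.array([[f,0,c["cx"]],[0,f,c["cy"]],[0,0,1]])
    p=cv2.undistortPoints(np.array([[[u,v]]],float),K,np.array([c["k1"],0,0,0.]))[0,0]
    T=np.array(c["world_from_camera"]); return T[:3,3],T[:3,:3]@np.array([p[0],p[1],1])
def at(c,u,v,z):
    o,d=ray(c,u,v); return (o+d*(z-o[2])/d[2]).round(1)
def px(c,P):
    h=c["frame"].shape[0]; f=h/2/np.tan(np.radians(c["vertical_fov"])/2)
    K=np.array([[f,0,c["cx"]],[0,f,c["cy"]],[0,0,1]]); T=np.linalg.inv(np.array(c["world_from_camera"]))
    r,_=cv2.Rodrigues(T[:3,:3]); return cv2.projectPoints(np.array(P,float).reshape(-1,1,3),r,T[:3,3],K,np.array([c["k1"],0,0,0.]))[0][:,0]
E
python3 - <<'E'
from h import *
for n in ["top","side","wrist"]:
    c=snap(n,n+"0"); print(n,c["vertical_fov"],c["k1"],np.array(c["world_from_camera"]).round(2).tolist())
print(env.state())
E
```

```text
pics
top 42.7829788161966 -0.12846104161838792 [[0.01, -1.0, 0.1, 463.45], [-1.0, -0.01, -0.0, -28.9], [0.0, -0.1, -1.0, 1517.34], [0.0, 0.0, 0.0, 1.0]]
side 42.46394875553872 0.030077695203072283 [[-1.0, -0.06, 0.08, 465.37], [-0.1, 0.71, -0.7, 1080.12], [-0.02, -0.71, -0.71, 1311.81], [0.0, 0.0, 0.0, 1.0]]
wrist 67.26721406599648 -0.038759179850269485 [[0.45, 0.86, 0.25, 209.95], [0.9, -0.43, -0.12, 592.94], [-0.0, 0.28, -0.96, 384.09], [0.0, 0.0, 0.0, 1.0]]
{'t': 0.15, 'joints': array([ 1.00340216e+00,  4.91376864e-01,  1.55929847e+00, -2.44476508e-05,
        1.09166702e+00, -1.05590172e-01]), 'qvel': array([-0.00065995, -0.00123316, -0.00171735, -0.00066196, -0.00079437,
       -0.00085616]), 'tau': array([ 2.77176550e-03, -6.12899923e+01, -2.58283103e+01,  6.92801666e-02,
        4.73144883e-02, -1.17416330e-04]), 'eef_pos': array([278.36832041, 559.40260442, 214.22724732]), 'tcp_rot': array([-3.14084484e+00, -5.74484644e-05,  2.67979991e+00]), 'ft_force': array([ 0.35330159, -0.21517156,  0.07646075]), 'moment': array([-0.00893538, -0.0025826 , -0.02091295]), 'grip_force': 0.0, 'opening': 1.002323753443295}
```

View pics/top0.png

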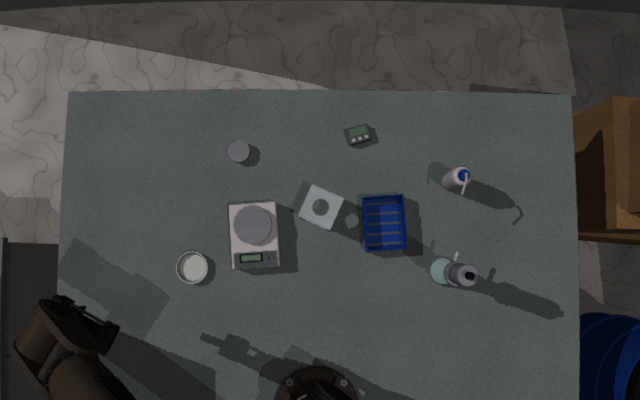

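View pics/side0.png

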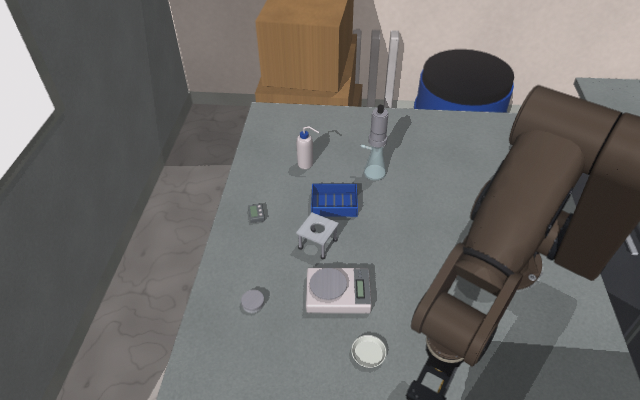

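The top view shows, at these pixels: tower (base 442,271, knob 470,276), tub (385,223), stand hole (320,207), balance pan (252,225), dish (193,267), bottle (458,178) and tin (238,151). I'll enlarge it to measure more closely.

Run:
```python
from h import *
c=load("top0");f=c["frame"][:,:,::-1]
a=cv2.resize(f[180:290,170:290],None,fx=3.3,fy=3.3,interpolation=cv2.INTER_CUBIC)
b=cv2.resize(f[180:290,290:410],None,fx=3.3,fy=3.3,interpolation=cv2.INTER_CUBIC)
d=cv2.resize(f[240:300,420:490],None,fx=3.3,fy=3.3,interpolation=cv2.INTER_CUBIC)
o=np.zeros((600,800,3),np.uint8);o[:363,:396]=a;o[:363,400:796]=b;o[380:578,:231]=d
s=load("side0")["frame"][:,:,::-1]
e=cv2.resize(s[95:185,345:405],None,fx=2.4,fy=2.4,interpolation=cv2.INTER_CUBIC);o[380:596,260:404]=e
cv2.imwrite("pics/crop1.png",o)
```

```text
(no output)
```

View pics/crop1.png

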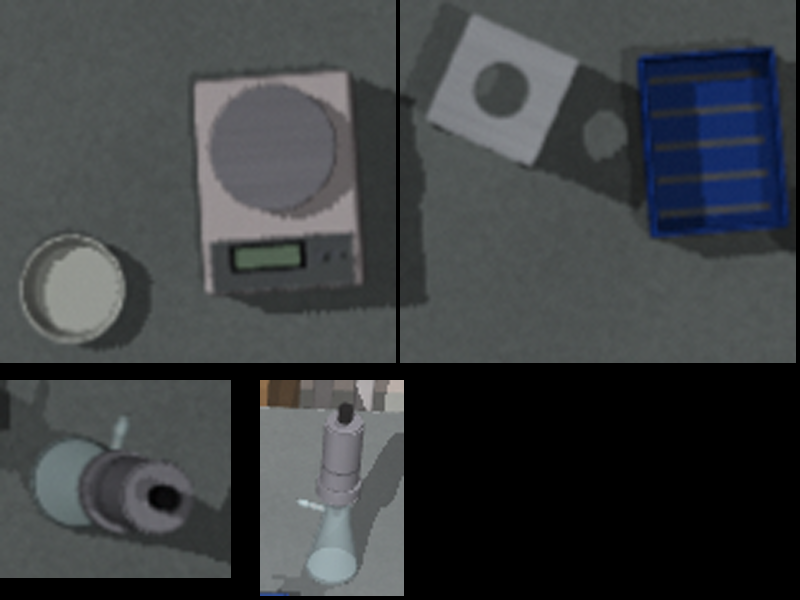

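Run:
```python
from h import *
c=load("top0");s=load("side0")
A=lambda x,y,z:at(c,170+x/3.3,180+y/3.3,z)
B=lambda x,y,z:at(c,290+(x-400)/3.3,180+y/3.3,z)
D=lambda x,y,z:at(c,420+x/3.3,240+(y-380)/3.3,z)
S=lambda x,y,z:at(s,345+(x-260)/2.4,95+(y-380)/2.4,z)
print("pan",A(272,149,60),"dish",A(73,288,18))
print("balance axis",A(287,275,44)-A(273,72,44))
print("hole",B(501,90,80)); P=[B(*p,80) for p in [(472,14),(578,62),(534,166),(428,120)]];print("plate",np.mean(P,0),P[1]-P[0])
P=[B(*p,45) for p in [(640,52),(773,48),(788,230),(652,237)]];print("tub",np.mean(P,0),P)
print("lid disc",D(157,497,277),"knob top",D(164,496,303),"foot",D(77,482,0))
print("side: knobtop",S(345,404,303),"foot",S(331,565,5))
print("tube tip",D(124,420,118),"base",D(115,447,118),S(300,502,118),S(323,509,118))
e=env.state();print(e["eef_pos"])
```

```text
pan [532.1 185.3  60. ] dish [408.3 368.4  18. ]
balance axis [-177.7  -15.5    0. ]
hole [583.2  -9.7  80. ]
plate [582.9  -11.45  80.  ] [-40.9 -91.3   0. ]
tub [ 542.1  -195.65   45.  ] [array([ 620.4, -131.2,   45. ]), array([ 624.7, -248.7,   45. ]), array([ 464.9, -260.9,   45. ]), array([ 458.4, -141.8,   45. ])]
lid disc [ 402.1 -371.8  277. ] knob top [ 404.  -369.7  303. ] foot [ 402.1 -375.     0. ]
side: knobtop [ 403.7 -374.4  303. ] foot [ 403.4 -368.2    5. ]
tube tip [ 458.3 -388.3  118. ] base [ 435.8 -380.4  118. ] [ 457.7 -381.   118. ] [ 422.8 -367.2  118. ]
[278.36832041 559.40260442 214.22724732]
```

Emit:
{"fn": "arm_command", "kwargs": {
  "targets": [
    [0,0,-45,-8,1],
    [0,0,-90,-16,1],
    [0,0,-130,-24,1],
    [0,0,-160,-26.5,1],
    [0,0,-160,-26.5,1]
  ]
}}

```text
t: 0.65
eef_pos: [278.8, 560.2, 379.0]
tcp_rot: [3.136, 0.004, -3.14]
ft_force: [-1.2, 0.1, -0.0]
opening: 1.0
grip_force: 0.0
```

Emit:
{"fn": "arm_command", "kwargs": {
  "targets": [
    [-28,-41,0,0,1],
    [-56,-82,0,0,1],
    [-84,-122,0,0,1],
    [-112,-163,0,0,1],
    [-140,-204,0,0,1]
  ]
}}

```text
t: 1.15
eef_pos: [419.1, 353.8, 373.6]
tcp_rot: [-3.141, -0.001, -3.141]
ft_force: [0.4, 1.4, -0.1]
opening: 0.998
grip_force: 0.0
```

Emit:
{"fn": "arm_command", "kwargs": {
  "targets": [
    [-16,-47,0,0,1],
    [-32,-94,0,0,1],
    [-49,-141,0,0,1],
    [-66,-188,0,0,1],
    [-82,-235,0,0,1]
  ]
}}

```text
t: 1.65
eef_pos: [500.9, 118.7, 373.7]
tcp_rot: [-3.142, -0.001, 3.142]
ft_force: [0.7, -0.1, -1.0]
opening: 0.998
grip_force: 0.0
```

Emit:
{"fn": "arm_command", "kwargs": {
  "targets": [
    [0,-49,0,0,1],
    [0,-98,0,0,1],
    [0,-147,0,0,1],
    [0,-196,0,0,1],
    [0,-245,0,0,1]
  ]
}}

```text
t: 2.15
eef_pos: [500.3, -126.2, 373.7]
tcp_rot: [3.141, -0.001, 3.141]
ft_force: [1.4, 0.5, 0.0]
opening: 1.001
grip_force: 0.0
```

Emit:
{"fn": "arm_command", "kwargs": {
  "targets": [
    [19,-46,0,0,1],
    [38,-92,0,0,1],
    [57,-138,0,0,1],
    [76,-184,0,0,1],
    [97,-230,0,0,1]
  ]
}}

```text
t: 2.65
eef_pos: [403.1, -355.4, 373.6]
tcp_rot: [3.14, -0.001, 3.141]
ft_force: [1.4, 0.2, -0.1]
opening: 1.002
grip_force: 0.0
```

Emit:
{"fn": "arm_command", "kwargs": {
  "targets": [
    [0,-15,-10,0,1],
    [0,-15,-10,0,1],
    [0,-15,-10,0,1]
  ]
}}

```text
t: 2.95
eef_pos: [404.3, -368.4, 383.6]
tcp_rot: [3.14, -0.001, 3.142]
ft_force: [-0.9, 0.3, 0.5]
opening: 1.001
grip_force: 0.0
```

Run:
```python
from h import *
c=snap("wrist","w1");print(env.state()["eef_pos"],px(c,[[403,-371,303],[403,-371,0]]))
```

```text
[ 404.48063374 -367.87130776  383.7798257 ] [[314.85043191 208.50324991]
 [315.528653   161.1683488 ]]
```

View pics/w1.png

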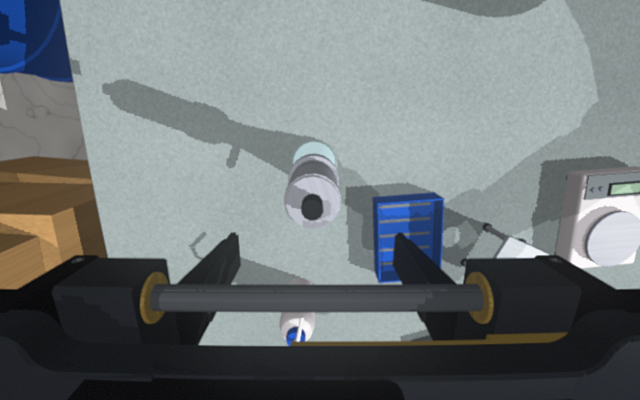

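The knob top is at about (312,207) and the disc's outline at (286–341, 172–226). The tower is close to where I estimated it.

Run:
```python
from h import *
c=load("w1");f=c["frame"]
print(at(c,312.2,206.5,303),at(c,313.5,200,276))
g=cv2.cvtColor(f,cv2.COLOR_RGB2GRAY)[180:235,280:350]
n,l,st,ce=cv2.connectedComponentsWithStats((g<45).astype(np.uint8))
for i in range(1,n):
  if st[i][4]>50: print(st[i],ce[i]+[280,180],at(c,*(ce[i]+[280,180]),303))
```

```text
[ 401.2 -373.3  303. ] [ 402.6 -372.4  276. ]
```

Emit:
{"fn": "arm_command", "kwargs": {
  "targets": [
    [2.5,-4.5,20,0,0.6],
    [2.5,-4.5,40,0,0.6],
    [2.5,-4.5,60,0,0.6],
    [2.5,-4.5,75,0,0.6],
    [2.5,-4.5,75,0,0.6]
  ]
}}

```text
t: 3.5
eef_pos: [401.9, -371.4, 307.6]
tcp_rot: [3.139, -0.002, -3.139]
ft_force: [-0.1, -0.4, 0.1]
opening: 0.637
grip_force: 0.0
```

Run:
```python
from h import *
c=snap("wrist","w2");e=env.state();print(e["eef_pos"],e["opening"])
cv2.imwrite("pics/w2c.png",cv2.resize(c["frame"][130:300,200:440,::-1],None,fx=3,fy=3))
```

```text
[ 402.16825285 -372.00175554  309.07165395] 0.6179636404008991
```

View pics/w2c.png

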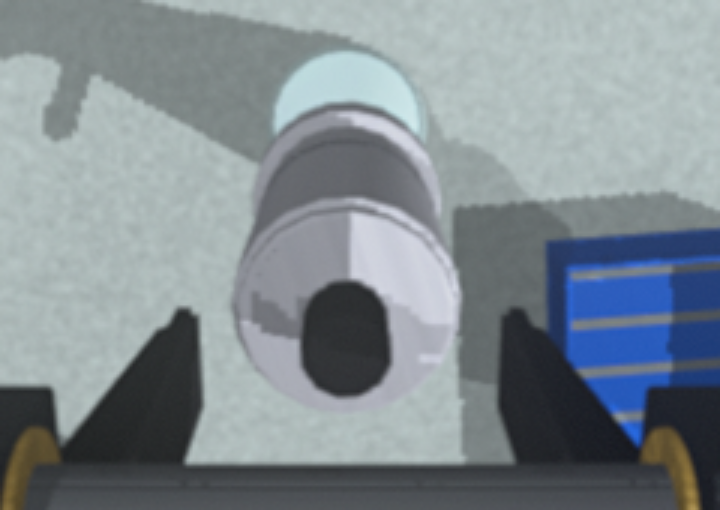

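The knob is centred at about (345,350) in the crop, nearly midway between the fingers at 200 and 503.

Run:
```python
from h import *
c=load("w2");print(at(c,200+345/3,130+353/3,303),at(c,200+347/3,130+303/3,279))
```

```text
[ 403.6 -373.6  303. ] [ 401.5 -373.2  279. ]
```

Emit:
{"fn": "arm_command", "kwargs": {
  "targets": [
    [0,-1,10,0,0.6],
    [0,-1,20,0,0.6],
    [0,-1,25,0,0.6],
    [0,-1,25,0,0.6]
  ]
}}

```text
t: 3.95
eef_pos: [401.7, -374.1, 283.8]
tcp_rot: [3.141, -0.001, -3.141]
ft_force: [0.5, -0.8, -0.3]
opening: 0.599
grip_force: 0.0
```

Emit:
{"fn": "arm_command", "kwargs": {
  "targets": [
    [0,0,0,0,0.1],
    [0,0,0,0,0.1],
    [0,0,0,0,0.1],
    [0,0,0,0,0.1],
    [0,0,0,0,0.1]
  ]
}}

```text
t: 4.45
eef_pos: [401.9, -374.3, 284.7]
tcp_rot: [-3.142, 0.0, -3.141]
ft_force: [-1.2, -0.6, 0.9]
opening: 0.235
grip_force: 0.3
```

Emit:
{"fn": "arm_command", "kwargs": {
  "targets": [
    [0,0,0,0,0],
    [0,0,0,0,0],
    [0,0,0,0,0]
  ]
}}

```text
t: 4.75
eef_pos: [401.9, -374.3, 284.6]
tcp_rot: [3.141, 0.0, -3.141]
ft_force: [-0.3, 0.6, 0.2]
opening: 0.206
grip_force: 30.0
```

Emit:
{"fn": "arm_command", "kwargs": {
  "targets": [
    [0,0,-8,0,0],
    [0,0,-20,0,0],
    [0,0,-40,0,0],
    [0,0,-60,0,0],
    [0,0,-60,0,0]
  ]
}}

```text
t: 5.25
eef_pos: [402.4, -375.0, 347.7]
tcp_rot: [-3.138, 0.003, -3.141]
ft_force: [0.1, -0.2, -1.0]
opening: 0.204
grip_force: 30.0
```

Run:
```python
from h import *
c=snap("wrist","w3");e=env.state();print(e["eef_pos"],e["opening"],e["grip_force"])
cv2.imwrite("pics/w3c.png",cv2.resize(c["frame"][130:300,200:440,::-1],None,fx=3,fy=3))
```

```text
[ 402.06140286 -374.6062586   345.85815473] 0.19959293632988112 29.997727274894714
```

View pics/w3c.png

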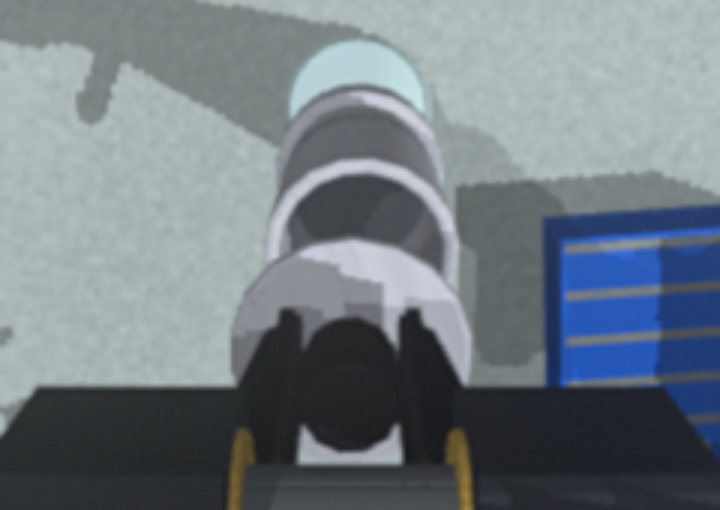

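The lid is held squarely and is clear of the funnel. Next I carry it to the dish.

Emit:
{"fn": "arm_command", "kwargs": {
  "targets": [
    [-20,46,0,0,0],
    [-40,92,0,0,0],
    [-60,138,0,0,0],
    [-80,184,0,0,0],
    [-98,230,0,0,0]
  ]
}}

```text
t: 5.8
eef_pos: [499.9, -142.4, 343.7]
tcp_rot: [3.141, -0.001, -3.141]
ft_force: [0.8, -0.7, 0.4]
opening: 0.201
grip_force: 30.0
```

Emit:
{"fn": "arm_command", "kwargs": {
  "targets": [
    [0,50,0,0,0],
    [0,100,0,0,0],
    [0,150,0,0,0],
    [0,200,0,0,0],
    [0,250,0,0,0]
  ]
}}

```text
t: 6.3
eef_pos: [498.8, 107.7, 343.9]
tcp_rot: [-3.142, -0.001, -3.141]
ft_force: [1.3, 0.6, -1.1]
opening: 0.206
grip_force: 30.0
```

Emit:
{"fn": "arm_command", "kwargs": {
  "targets": [
    [16,47,0,0,0],
    [32,94,0,0,0],
    [48,141,0,0,0],
    [64,188,0,0,0],
    [80,235,0,0,0]
  ]
}}

```text
t: 6.8
eef_pos: [418.1, 342.3, 343.8]
tcp_rot: [-3.141, -0.001, -3.141]
ft_force: [0.7, -0.3, -0.8]
opening: 0.204
grip_force: 30.0
```

Emit:
{"fn": "arm_command", "kwargs": {
  "targets": [
    [12,28,35,0,0],
    [12,28,80,0,0],
    [12,28,120,0,0],
    [12,28,150,0,0],
    [12,28,150,0,0]
  ]
}}

```text
t: 7.3
eef_pos: [405.6, 367.5, 190.5]
tcp_rot: [-3.137, -0.006, -3.141]
ft_force: [-0.7, 0.2, -0.2]
opening: 0.203
grip_force: 30.0
```

Run:
```python
from h import *
c=snap("wrist","w4");e=env.state();print(e["eef_pos"],e["opening"],e["grip_force"],px(c,[[408.3,368.4,18]]))
cv2.imwrite("pics/w4c.png",cv2.resize(c["frame"][90:300,170:470,::-1],None,fx=2.6,fy=2.6))
```

```text
[406.65846359 368.14549471 193.15313271] 0.1998860744426483 29.997562766075134 [[319.09020198 189.98500236]]
```

View pics/w4c.png

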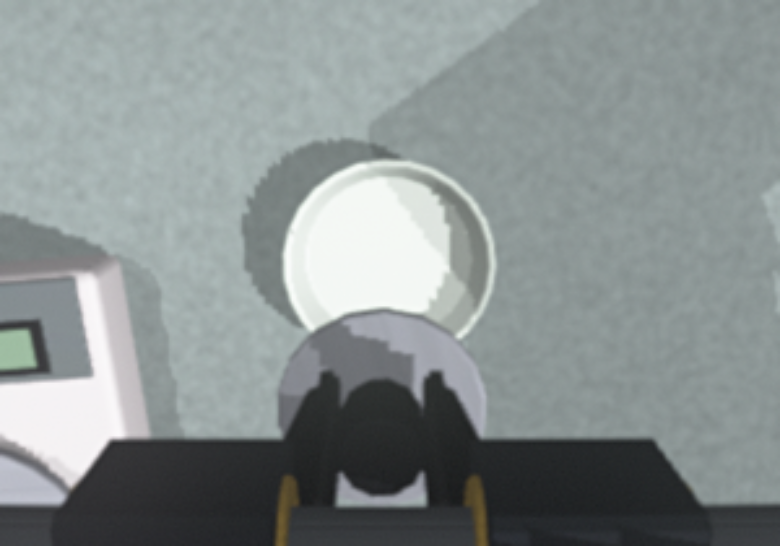

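The dish rim is centred at crop (390,263), which is px (320,191), about 1 mm from the prediction. I lower the lid now.

Emit:
{"fn": "arm_command", "kwargs": {
  "targets": [
    [0,1,40,0,0],
    [0,1,80,0,0],
    [0,1,115,0,0],
    [0,1,145,0,0],
    [0,1,155,0,0]
  ]
}}

```text
t: 7.85
eef_pos: [407.4, 369.5, 38.7]
tcp_rot: [-3.141, -0.001, -3.141]
ft_force: [-0.0, 0.3, 0.3]
opening: 0.201
grip_force: 30.0
```

Emit:
{"fn": "arm_command", "kwargs": {
  "targets": [
    [0,0,3,0,0],
    [0,0,6,0,0],
    [0,0,9,0,0],
    [0,0,12,0,0],
    [0,0,12,0,0]
  ]
}}

```text
t: 8.35
eef_pos: [407.5, 369.7, 28.0]
tcp_rot: [3.141, 0.001, -3.141]
ft_force: [0.4, 0.1, -1.1]
opening: 0.202
grip_force: 30.0
```

Emit:
{"fn": "arm_command", "kwargs": {
  "targets": [
    [0,0,1,0,0],
    [0,0,2,0,0],
    [0,0,3,0,0],
    [0,0,3,0,0],
    [0,0,3,0,0]
  ]
}}

```text
t: 8.85
eef_pos: [407.3, 369.6, 24.6]
tcp_rot: [3.142, -0.0, -3.141]
ft_force: [-0.5, 0.4, -1.2]
opening: 0.201
grip_force: 30.0
```

Emit:
{"fn": "arm_command", "kwargs": {
  "targets": [
    [0,0,1,0,0],
    [0,0,2,0,0],
    [0,0,3,0,0],
    [0,0,4,0,0],
    [0,0,4,0,0]
  ]
}}

```text
t: 9.35
eef_pos: [407.3, 369.6, 20.5]
tcp_rot: [-3.142, -0.0, -3.141]
ft_force: [-0.6, 0.1, -1.6]
opening: 0.204
grip_force: 30.0
```

Emit:
{"fn": "arm_command", "kwargs": {
  "targets": [
    [0,0,0.5,0,0],
    [0,0,1,0,0],
    [0,0,1,0,0]
  ]
}}

```text
t: 9.65
eef_pos: [407.4, 369.7, 19.7]
tcp_rot: [3.141, 0.0, -3.141]
ft_force: [0.6, 1.1, 0.9]
opening: 0.204
grip_force: 30.0
```

Emit:
{"fn": "arm_command", "kwargs": {
  "targets": [
    [0,0,0.5,0,0],
    [0,0,1,0,0],
    [0,0,1,0,0]
  ]
}}

```text
t: 9.95
eef_pos: [407.4, 369.7, 19.6]
tcp_rot: [3.141, 0.001, -3.141]
ft_force: [-2.9, -1.8, 12.7]
opening: 0.202
grip_force: 30.0
```

Emit:
{"fn": "arm_command", "kwargs": {
  "targets": [
    [0,0,0,0,0.4],
    [0,0,0,0,0.4],
    [0,0,0,0,0.4],
    [0,0,-10,0,0.4],
    [0,0,-30,0,0.4]
  ]
}}

```text
t: 10.45
eef_pos: [406.9, 369.2, 48.4]
tcp_rot: [-3.14, -0.002, -3.141]
ft_force: [0.0, 0.4, 0.5]
opening: 0.401
grip_force: 0.0
```

Emit:
{"fn": "arm_command", "kwargs": {
  "targets": [
    [0,0,-40,0,0.4],
    [0,0,-80,0,0.6],
    [0,0,-130,0,1],
    [0,0,-180,0,1],
    [0,0,-230,0,1]
  ]
}}

```text
t: 10.95
eef_pos: [406.8, 369.3, 281.6]
tcp_rot: [3.141, 0.0, -3.141]
ft_force: [0.3, 1.1, -0.0]
opening: 0.681
grip_force: 0.0
```

Run:
```python
from h import *
c=snap("wrist","w5");e=env.state();print(e["eef_pos"],e["opening"],e["grip_force"],px(c,[[407.5,369.5,18],[407.5,369.5,14],[407.5,369.5,38]]))
cv2.imwrite("pics/w5c.png",cv2.resize(c["frame"][90:300,170:470,::-1],None,fx=2.6,fy=2.6))
```

```text
[408.62809289 370.70705211 289.59466101] 0.7176216071485304 0.0 [[317.51711033 173.5190113 ]
 [317.5076225  173.03846505]
 [317.56716202 176.05438208]]
```

View pics/w5c.png

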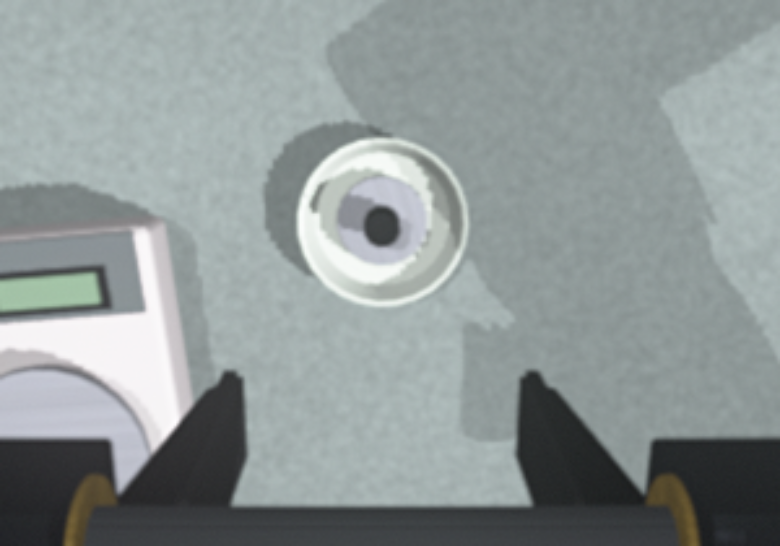

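The lid stands upright in the middle of the dish. Back to the tower for the funnel.

Emit:
{"fn": "arm_command", "kwargs": {
  "targets": [
    [-18,-45,-10,0,1],
    [-37,-90,-20,0,1],
    [-55,-135,-30,0,1],
    [-74,-180,-40,0,1],
    [-92,-225,-45,0,1]
  ]
}}

```text
t: 11.5
eef_pos: [499.8, 142.8, 324.9]
tcp_rot: [3.141, 0.002, -3.141]
ft_force: [1.3, 0.4, 0.6]
opening: 1.001
grip_force: 0.0
```

Emit:
{"fn": "arm_command", "kwargs": {
  "targets": [
    [0,-50,0,0,1],
    [0,-100,0,0,1],
    [0,-150,0,0,1],
    [0,-200,0,0,1],
    [0,-250,0,0,1]
  ]
}}

```text
t: 12.0
eef_pos: [499.0, -107.2, 324.1]
tcp_rot: [-3.142, 0.001, -3.141]
ft_force: [0.7, -0.1, -0.2]
opening: 1.0
grip_force: 0.0
```

Emit:
{"fn": "arm_command", "kwargs": {
  "targets": [
    [19,-46,0,0,1],
    [38,-92,0,0,1],
    [57,-138,0,0,1],
    [76,-184,0,0,1],
    [95,-230,0,0,1]
  ]
}}

```text
t: 12.5
eef_pos: [403.5, -336.9, 324.1]
tcp_rot: [-3.141, 0.0, -3.141]
ft_force: [1.3, 0.1, 0.2]
opening: 0.998
grip_force: 0.0
```

Emit:
{"fn": "arm_command", "kwargs": {
  "targets": [
    [3,-38,0,0,1],
    [3,-38,0,0,1],
    [3,-38,0,0,1]
  ]
}}

```text
t: 12.8
eef_pos: [401.4, -373.6, 323.4]
tcp_rot: [3.141, -0.0, 3.141]
ft_force: [-0.2, 0.8, -0.3]
opening: 0.997
grip_force: 0.0
```

Run:
```python
from h import *
c=snap("wrist","w6");e=env.state();print(e["eef_pos"],e["opening"])
q=px(c,[[402,-373.5,274]])[0];print(q)
th=np.linspace(0,6.28,60)
im=c["frame"][:,:,::-1].copy()
for z,r in((274,28),(174,33),(0,42)): cv2.polylines(im,[px(c,np.c_[402+r*np.cos(th),-373.5+r*np.sin(th),0*th+z]).round().astype(int)],True,(0,0,255),1)
cv2.imwrite("pics/w6c.png",cv2.resize(im[90:300,170:470],None,fx=2.6,fy=2.6))
```

```text
[ 401.70315765 -372.77876     323.59409426] 1.00124864168459
[318.21521825 222.47362709]
```

View pics/w6c.png

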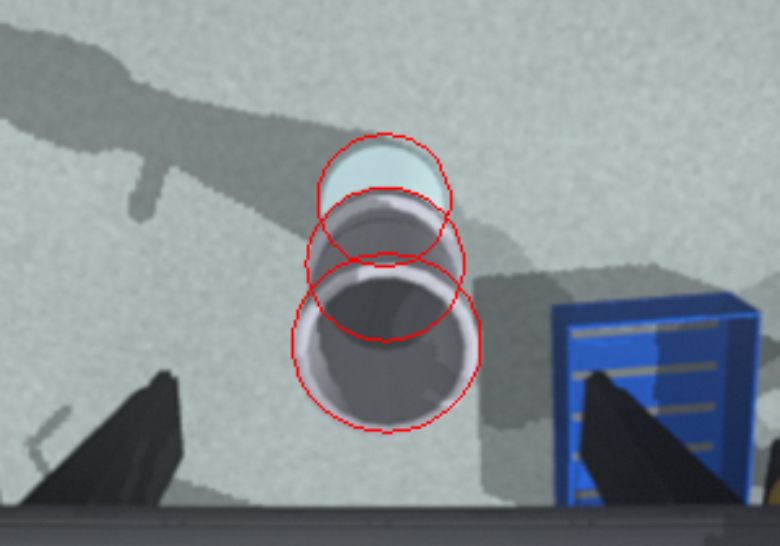

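The projected circles match the funnel, holder and foot to within about 1 mm. I descend and grip the funnel.

Emit:
{"fn": "arm_command", "kwargs": {
  "targets": [
    [0,-0.5,20,0,1],
    [0,-0.5,45,0,1],
    [0,-0.5,70,0,1],
    [0,-0.5,90,0,1],
    [0,-0.5,90,0,1]
  ]
}}

```text
t: 13.35
eef_pos: [401.7, -371.8, 231.9]
tcp_rot: [3.138, -0.002, -3.139]
ft_force: [-0.6, -0.4, 0.2]
opening: 1.0
grip_force: 0.0
```

Emit:
{"fn": "arm_command", "kwargs": {
  "targets": [
    [0,0,0,0,0.65],
    [0,0,0,0,0.65],
    [0,0,0,0,0.65],
    [0,0,0,0,0.5],
    [0,0,0,0,0.5]
  ]
}}

```text
t: 13.85
eef_pos: [401.9, -373.9, 234.0]
tcp_rot: [-3.141, 0.0, -3.141]
ft_force: [0.0, -0.2, -0.2]
opening: 0.638
grip_force: 0.0
```

Emit:
{"fn": "arm_command", "kwargs": {
  "targets": [
    [0,0,0,0,0.4],
    [0,0,0,0,0.4],
    [0,0,0,0,0.4]
  ]
}}

```text
t: 14.15
eef_pos: [401.9, -373.9, 233.8]
tcp_rot: [-3.142, 0.0, -3.141]
ft_force: [0.3, 1.3, 3.8]
opening: 0.575
grip_force: 30.0
```

Emit:
{"fn": "arm_command", "kwargs": {
  "targets": [
    [0,0,-5,0,0.4],
    [0,0,-12,0,0.4],
    [0,0,-25,0,0.4],
    [0,0,-45,0,0.4],
    [0,0,-60,0,0.4]
  ]
}}

```text
t: 14.65
eef_pos: [401.9, -374.0, 295.0]
tcp_rot: [-3.141, 0.0, -3.141]
ft_force: [-0.0, -1.3, -2.3]
opening: 0.575
grip_force: 30.0
```

Emit:
{"fn": "arm_command", "kwargs": {
  "targets": [
    [-28,36,0,0,0.4],
    [-56,72,0,0,0.4],
    [-84,108,0,0,0.4],
    [-112,143,0,0,0.4],
    [-140,178,0,0,0.4]
  ]
}}

```text
t: 15.15
eef_pos: [542.6, -194.2, 294.2]
tcp_rot: [-3.141, 0.0, -3.141]
ft_force: [1.0, -0.3, -1.1]
opening: 0.572
grip_force: 30.0
```

Emit:
{"fn": "arm_command", "kwargs": {
  "targets": [
    [0,0,30,0,0.4],
    [0,0,70,0,0.4],
    [0,0,110,0,0.4],
    [0,0,125,0,0.4],
    [0,0,125,0,0.4]
  ]
}}

```text
t: 15.65
eef_pos: [540.9, -195.4, 166.7]
tcp_rot: [3.14, -0.004, -3.141]
ft_force: [0.1, -0.2, -1.6]
opening: 0.575
grip_force: 30.0
```

Run:
```python
from h import *
c=snap("side","s7");t=snap("top","t7");e=env.state();print(e["eef_pos"],e["opening"],e["grip_force"])
w=snap("wrist","w7")["frame"]
o=np.zeros((600,800,3),np.uint8)
o[:300,:400]=cv2.resize(c["frame"][90:240,270:470],None,fx=2,fy=2);o[:300,400:]=cv2.resize(t["frame"][170:320,340:540],None,fx=2,fy=2)
o[300:,:480]=cv2.resize(w,(480,300))
cv2.imwrite("pics/c7.png",o[:,:,::-1])
```

```text
[ 542.16449957 -196.02688565  169.44353763] 0.5725293912656837 29.990572307724506
```

View pics/c7.png

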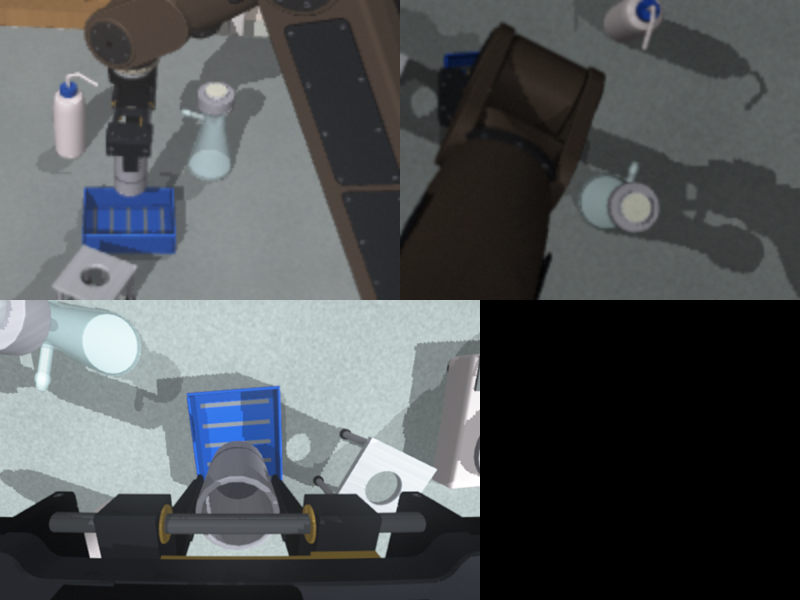

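The funnel is held upright over the tub. The rest of the tower is undisturbed, with the holder still on the flask. I lower the funnel.

Emit:
{"fn": "arm_command", "kwargs": {
  "targets": [
    [0,0,30,0,0.4],
    [0,0,60,0,0.4],
    [0,0,85,0,0.4],
    [0,0,97,0,0.4],
    [0,0,98,0,0.4]
  ]
}}

```text
t: 16.3
eef_pos: [541.8, -195.9, 70.5]
tcp_rot: [3.141, -0.0, -3.141]
ft_force: [0.5, -0.9, -1.4]
opening: 0.572
grip_force: 30.0
```

Emit:
{"fn": "arm_command", "kwargs": {
  "targets": [
    [0,0,1,0,0.4],
    [0,0,2,0,0.4],
    [0,0,3,0,0.4],
    [0,0,3,0,0.4]
  ]
}}

```text
t: 16.7
eef_pos: [541.9, -195.8, 68.2]
tcp_rot: [-3.141, 0.001, -3.141]
ft_force: [0.4, 0.2, -2.3]
opening: 0.575
grip_force: 30.0
```

Emit:
{"fn": "arm_command", "kwargs": {
  "targets": [
    [0,0,1,0,0.4],
    [0,0,2,0,0.4],
    [0,0,2,0,0.4]
  ]
}}

```text
t: 17.0
eef_pos: [541.7, -195.7, 65.5]
tcp_rot: [3.141, -0.0, -3.141]
ft_force: [-0.2, -0.6, -1.8]
opening: 0.578
grip_force: 30.0
```

Emit:
{"fn": "arm_command", "kwargs": {
  "targets": [
    [0,0,0.5,0,0.4],
    [0,0,1,0,0.4],
    [0,0,1.5,0,0.4],
    [0,0,1.5,0,0.4]
  ]
}}

```text
t: 17.4
eef_pos: [541.7, -195.7, 64.0]
tcp_rot: [3.141, -0.0, -3.141]
ft_force: [-0.4, -0.7, -1.6]
opening: 0.577
grip_force: 30.0
```

Emit:
{"fn": "arm_command", "kwargs": {
  "targets": [
    [0,0,0.5,0,0.4],
    [0,0,0.5,0,0.4]
  ]
}}

```text
t: 17.6
eef_pos: [541.8, -195.8, 63.8]
tcp_rot: [-3.142, 0.0, -3.141]
ft_force: [-0.6, 0.5, 1.9]
opening: 0.571
grip_force: 30.0
```

Emit:
{"fn": "arm_command", "kwargs": {
  "targets": [
    [0,0,0,0,0.7],
    [0,0,0,0,0.9],
    [0,0,0,0,1],
    [0,0,0,0,1],
    [0,0,-10,0,1]
  ]
}}

```text
t: 18.1
eef_pos: [541.2, -195.5, 73.0]
tcp_rot: [3.141, -0.002, -3.141]
ft_force: [-0.3, 0.2, 0.8]
opening: 0.938
grip_force: 0.0
```

Emit:
{"fn": "arm_command", "kwargs": {
  "targets": [
    [0,0,-30,0,1],
    [0,0,-80,0,1],
    [0,0,-130,0,1],
    [0,0,-180,0,1],
    [0,0,-210,0,1]
  ]
}}

```text
t: 18.6
eef_pos: [542.0, -195.9, 288.5]
tcp_rot: [-3.139, 0.004, -3.141]
ft_force: [-0.6, 0.7, -1.1]
opening: 0.998
grip_force: 0.0
```

Emit:
{"fn": "arm_command", "kwargs": {
  "targets": [
    [28,-36,0,0,1],
    [56,-72,0,0,1],
    [84,-108,0,0,1],
    [112,-143,0,0,1],
    [140,-178,0,0,1]
  ]
}}

```text
t: 19.1
eef_pos: [400.4, -374.9, 284.5]
tcp_rot: [-3.141, 0.001, -3.141]
ft_force: [0.4, -0.4, -0.6]
opening: 1.0
grip_force: 0.0
```

Emit:
{"fn": "arm_command", "kwargs": {
  "targets": [
    [0,0,0,0,1],
    [0,0,0,0,1]
  ]
}}

```text
t: 19.3
eef_pos: [401.2, -374.3, 284.2]
tcp_rot: [-3.142, 0.0, 3.14]
ft_force: [-0.3, -0.4, 0.2]
opening: 0.997
grip_force: 0.0
```

Run:
```python
from h import *
c=snap("wrist","w8");t=snap("top","t8");e=env.state();print(e["eef_pos"],e["opening"])
th=np.linspace(0,6.28,60)
im=c["frame"][:,:,::-1].copy()
for z,r in((180,20.5),(174,33),(0,42)): cv2.polylines(im,[px(c,np.c_[402+r*np.cos(th),-373.5+r*np.sin(th),0*th+z]).round().astype(int)],True,(0,0,255),1)
o=np.zeros((600,800,3),np.uint8);o[:420,:600]=cv2.resize(im[90:300,170:470],None,fx=2,fy=2)
o[420:,:320]=cv2.resize(t["frame"][180:270,340:500,::-1],None,fx=2,fy=2)
s=snap("side","s8");o[420:,330:730]=cv2.resize(s["frame"][135:225,270:470,::-1],None,fx=2,fy=2)
cv2.imwrite("pics/w8c.png",o)
```

```text
[ 402.20381991 -373.2388096   283.98778095] 1.0015474095972754
```

View pics/w8c.png

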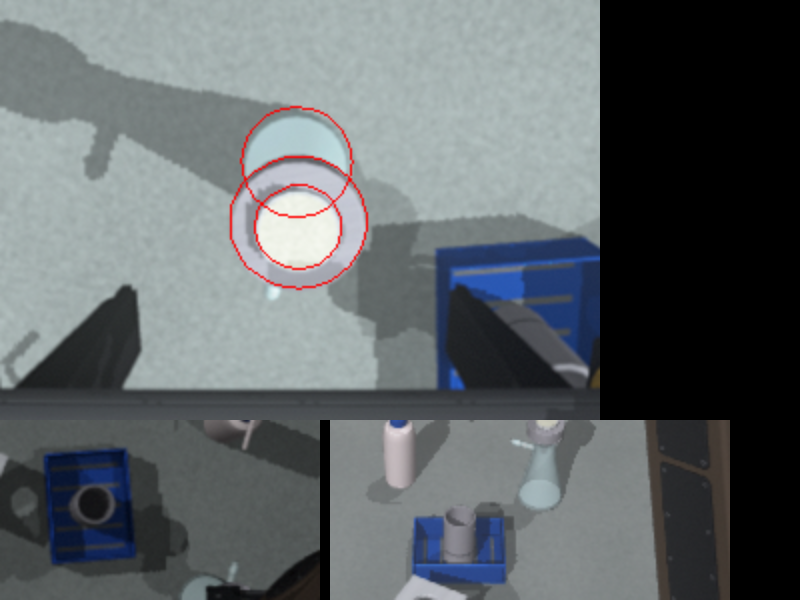

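The funnel stands upright in the tub, and the holder lines up with the projected circles. I descend to grip the head.

Emit:
{"fn": "arm_command", "kwargs": {
  "targets": [
    [0,0,40,0,1],
    [0,0,80,0,1],
    [0,0,110,0,1],
    [0,0,122,0,1],
    [0,0,122,0,1]
  ]
}}

```text
t: 19.95
eef_pos: [402.2, -373.0, 160.7]
tcp_rot: [3.14, -0.001, -3.14]
ft_force: [1.0, 0.1, -0.4]
opening: 1.001
grip_force: 0.0
```

Emit:
{"fn": "arm_command", "kwargs": {
  "targets": [
    [0,0,4,0,0.8],
    [0,0,8,0,0.78],
    [0,0,8,0,0.75],
    [0,0,8,0,0.75],
    [0,0,8,0,0.75]
  ]
}}

```text
t: 20.45
eef_pos: [401.9, -374.0, 154.1]
tcp_rot: [-3.141, 0.001, -3.141]
ft_force: [0.3, -0.3, -0.3]
opening: 0.752
grip_force: 0.0
```

Emit:
{"fn": "arm_command", "kwargs": {
  "targets": [
    [0,0,0,0,0.65],
    [0,0,0,0,0.55],
    [0,0,0,0,0.5],
    [0,0,0,0,0.5],
    [0,0,0,0,0.5]
  ]
}}

```text
t: 20.95
eef_pos: [401.9, -373.8, 153.8]
tcp_rot: [3.141, 0.0, -3.141]
ft_force: [-0.9, 4.3, 5.7]
opening: 0.692
grip_force: 30.0
```

Emit:
{"fn": "arm_command", "kwargs": {
  "targets": [
    [0,0,-5,0,0.5],
    [0,0,-12,0,0.5],
    [0,0,-25,0,0.5],
    [0,0,-40,0,0.5],
    [0,0,-55,0,0.5]
  ]
}}

```text
t: 21.45
eef_pos: [401.7, -374.0, 209.3]
tcp_rot: [3.142, -0.0, -3.141]
ft_force: [0.1, -0.2, -3.4]
opening: 0.69
grip_force: 30.0
```

Emit:
{"fn": "arm_command", "kwargs": {
  "targets": [
    [0,0,-20,0,0.5],
    [-10,20,-40,0,0.5],
    [-28,56,-50,0,0.5],
    [-48,96,-50,0,0.5],
    [-70,140,-50,0,0.5]
  ]
}}

```text
t: 21.95
eef_pos: [472.1, -233.0, 259.3]
tcp_rot: [-3.141, 0.001, 3.141]
ft_force: [0.3, -0.2, -3.3]
opening: 0.688
grip_force: 30.0
```

Emit:
{"fn": "arm_command", "kwargs": {
  "targets": [
    [-22,44,0,0,0.5],
    [-44,88,0,0,0.5],
    [-66,132,0,0,0.5],
    [-88,177,0,0,0.5],
    [-110,222,0,0,0.5]
  ]
}}

```text
t: 22.45
eef_pos: [582.1, -10.0, 259.0]
tcp_rot: [-3.141, 0.0, -3.141]
ft_force: [0.8, -0.8, -2.8]
opening: 0.691
grip_force: 30.0
```

Emit:
{"fn": "arm_command", "kwargs": {
  "targets": [
    [-1,1,20,0,0.5],
    [-1,1,40,0,0.5],
    [-1,1,50,0,0.5],
    [-1,1,50,0,0.5]
  ]
}}

```text
t: 22.85
eef_pos: [582.0, -11.1, 207.6]
tcp_rot: [3.141, -0.002, -3.141]
ft_force: [-0.2, -0.6, -2.8]
opening: 0.687
grip_force: 30.0
```

Run:
```python
from h import *
c=snap("wrist","w9");e=env.state();print(e["eef_pos"],e["opening"])
s=snap("side","s9")
print(px(c,[[583,-10.5,80]]))
o=np.zeros((600,800,3),np.uint8);o[:420,:600]=cv2.resize(c["frame"][60:270,170:470,::-1],None,fx=2,fy=2)
o[420:,330:730]=cv2.resize(s["frame"][185:275,240:440,::-1],None,fx=2,fy=2)
cv2.imwrite("pics/w9c.png",o)
```

```text
[582.48918368 -11.25049134 208.72071989] 0.6900472646773567
[[318.30637163 197.5657202 ]]
```

View pics/w9c.png

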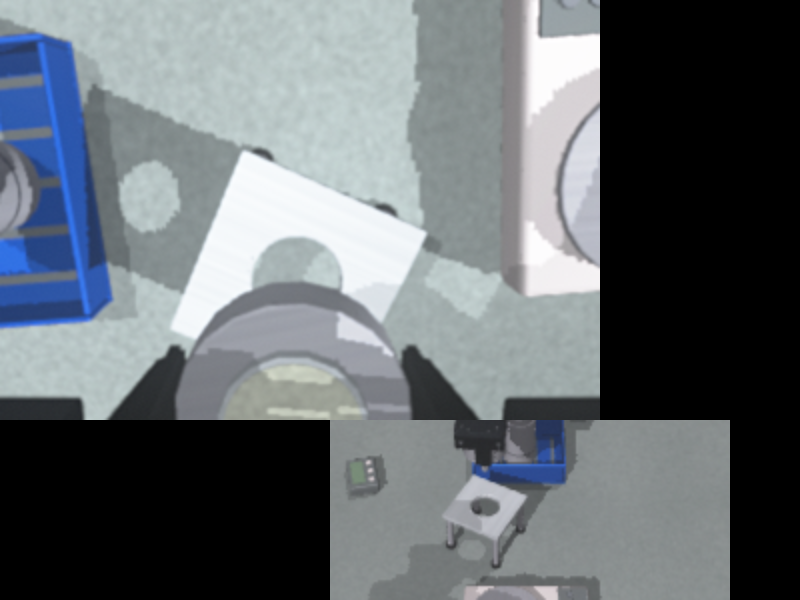

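The hole's upper edge is at crop (297,237), its sides at x 251 and 343, and the plate corners are at (243,150), (172,330) and (427,233).

Run:
```python
from h import *
c=load("w9");q=lambda x,y:at(c,170+x/2,60+y/2,80)
print("corners",q(243,150),q(172,330),q(427,233),(q(172,330)+q(427,233))/2)
print("hole top edge",q(297,237),"left",q(251,280),"right",q(343,280))
# head circle check: predicted at TCP
e=np.array([582.49,-11.25]);th=np.linspace(0,6.28,9)
print([(2*(p-[170,60])).round().tolist() for p in px(c,[[e[0],e[1]+33,228.9],[e[0],e[1]-33,228.9],[e[0]-33,e[1],228.9]])])
```

```text
corners [520.4 -36.6  80. ] [612.8 -76.   80. ] [561.1  55.   80. ] [586.95 -10.5   80.  ]
hole top edge [563.2 -10.3  80. ] left [585.6 -33.9  80. ] right [585.6  13.3  80. ]
[[418.0, 410.0], [177.0, 410.0], [297.0, 294.0]]
```

Measured against the head in the same view, the hole is within about 1–3 mm, and the clearance is 7 mm. I lower it with a +1 mm shift in x.

Emit:
{"fn": "arm_command", "kwargs": {
  "targets": [
    [-1,0.5,20,0,0.5],
    [-1,0.5,40,0,0.5],
    [-1,0.5,60,0,0.5],
    [-1,0.5,75,0,0.5],
    [-1,0.5,75,0,0.5]
  ]
}}

```text
t: 23.45
eef_pos: [583.2, -10.8, 133.0]
tcp_rot: [3.141, -0.001, -3.142]
ft_force: [1.0, -0.0, -2.8]
opening: 0.69
grip_force: 30.0
```

Run:
```python
from h import *
c=snap("wrist","w10");e=env.state();print(e["eef_pos"],e["opening"],e["ft_force"])
s=snap("side","s10")
o=np.zeros((500,800,3),np.uint8);o[:420,:600]=cv2.resize(c["frame"][60:270,170:470,::-1],None,fx=2,fy=2)
o[300:,500:]=cv2.resize(s["frame"][200:250,280:355,::-1],None,fx=4,fy=4)
cv2.imwrite("pics/w10c.png",o)
```

```text
[583.7307032  -10.79765158 134.10944568] 0.6877140727861762 [ 0.27217913  0.06003017 -2.73770577]
```

View pics/w10c.png

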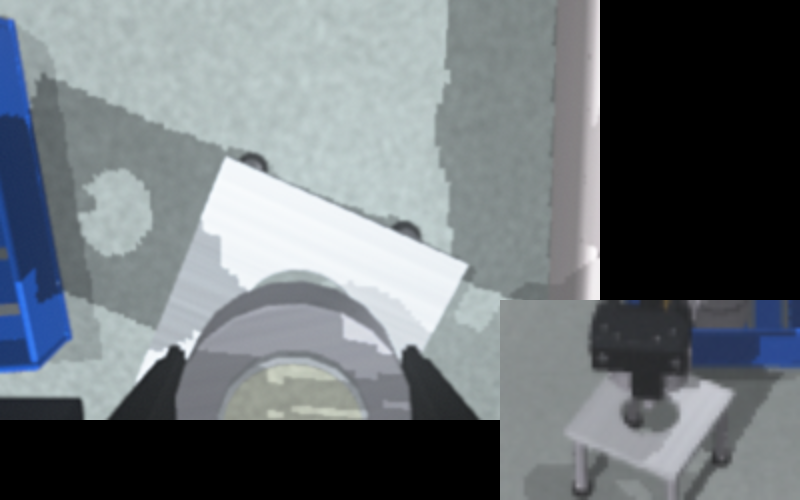

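The stem end is at about (633,420) in the side inset and the hole spans about x 621–680. I'll check numerically.

Run:
```python
from h import *
s=load("s10");th=np.linspace(0,6.28,13)
f=lambda P:((px(s,P)-[280,200])*4+[500,300]).round()
print("stem end pred",f([[583.7,-10.8,88.3],[583.7,-10.8,100]]))
h=f(np.c_[583.5+23.5*np.cos(th),-10.4+23.5*np.sin(th),0*th+80]);print("hole pred",h.min(0),h.max(0),h.mean(0))
s0=load("side0")
f0=s0["frame"][200:250,280:355]
g=cv2.cvtColor(f0,cv2.COLOR_RGB2GRAY).astype(int)
print(g[24:36,24:50])
g=cv2.cvtColor(s["frame"][200:250,280:355],cv2.COLOR_RGB2GRAY).astype(int);print(g[24:36,24:50])
```

```text
stem end pred [[650. 400.]
 [650. 390.]]
hole pred [622. 385.] [680. 429.] [648.69230769 406.84615385]
[[174 177 178 178 178 178 174 163 132 125 113 102 103 100 102 109 124 149
  161 167 178 173 174 178 177 179]
 [178 177 178 178 177 175 164 118  98  88  85  90  90  89  90  91  94 104
  120 140 157 174 176 178 178 180]
 [179 177 179 177 176 172 135  87  81  77  79  90  91  90  91  91  90  89
   92 102 134 173 177 179 178 177]
 [177 178 178 176 175 169 116  81  77  78  79  90  91  89  90  90  91  91
   90  93 122 171 177 178 177 176]
 [176 178 178 176 174 168 113  72  77  78  67  81  92  90  89  90  89  91
   90  89 106 172 177 177 175 175]
 [178 178 176 174 173 171 134  56  77  77  64  69  91  91  89  90  91  90
   91  91 111 177 176 175 173 176]
 [178 177 175 172 173 173 161  76  54  59  51  59  91  91  90  91  90  89
   89  97 142 177 176 172 175 177]
 [177 175 175 174 176 173 172 156  78  48  49  74  92  90  91  91  89  90
   96 138 172 175 171 175 175 177]
 [175 174 174 174 174 173 175 175 157 124 107 120 120 116  90  91  97 130
  164 170 174 173 171 175 176 174]
 [174 173 174 17
[... 920 characters left out ...]
99 101 100
  100 100 123 197 198 196 193 196]
 [166 164 164 162 163 162 152  71  59  66  55  63 101 101 100 100 100 101
  100 108 158 197 195 193 195 197]
 [166 165 163 163 164 162 162 145  75  50  51  82 102 101 100 101 100 100
  106 155 191 195 191 194 195 197]
 [165 164 162 163 163 163 162 162 148 118 113 133 133 128 100 101 105 130
  160 191 195 192 191 195 196 193]
 [164 163 164 162 163 163 164 163 161 157 154 142 154 153 148 148 153 160
  168 195 193 190 194 195 195 191]
 [163 163 163 163 165 164 163 163 162 164 161 158 161 160 160 161 164 166
  191 194 189 192 196 194 191 189]
 [165 163 162 165 165 164 162 162 163 163 162 162 163 162 160 163 167 190
  194 190 190 193 195 191 190 183]]
```

The dark spot is a stand leg seen through the hole. The actual stem is within about 2 mm of the hole centre, so I lower.

Emit:
{"fn": "arm_command", "kwargs": {
  "targets": [
    [0,0,10,0,0.5],
    [0,0,20,0,0.5],
    [0,0,30,0,0.5],
    [0,0,38,0,0.5],
    [0,0,38,0,0.5]
  ]
}}

```text
t: 24.05
eef_pos: [582.9, -10.3, 94.2]
tcp_rot: [3.141, -0.002, -3.141]
ft_force: [-0.2, -0.4, -3.4]
opening: 0.69
grip_force: 30.0
```

Emit:
{"fn": "arm_command", "kwargs": {
  "targets": [
    [0,0,2,0,0.5],
    [0,0,4,0,0.5],
    [0,0,6,0,0.5],
    [0,0,8,0,0.5],
    [0,0,8,0,0.5]
  ]
}}

```text
t: 24.55
eef_pos: [583.4, -10.4, 87.4]
tcp_rot: [3.141, -0.0, -3.141]
ft_force: [0.1, -0.6, -3.1]
opening: 0.686
grip_force: 30.0
```

Emit:
{"fn": "arm_command", "kwargs": {
  "targets": [
    [0,0,0.5,0,0.5],
    [0,0,1,0,0.5],
    [0,0,2,0,0.5],
    [0,0,2,0,0.5]
  ]
}}

```text
t: 24.95
eef_pos: [583.5, -10.4, 85.5]
tcp_rot: [3.141, -0.0, -3.141]
ft_force: [-0.3, 0.3, -3.3]
opening: 0.691
grip_force: 30.0
```

Emit:
{"fn": "arm_command", "kwargs": {
  "targets": [
    [0,0,0.5,0,0.5],
    [0,0,1,0,0.5],
    [0,0,1.5,0,0.5],
    [0,0,1.5,0,0.5]
  ]
}}

```text
t: 25.35
eef_pos: [583.5, -10.4, 84.1]
tcp_rot: [3.142, -0.0, -3.141]
ft_force: [-0.3, 0.1, -2.6]
opening: 0.686
grip_force: 30.0
```

Emit:
{"fn": "arm_command", "kwargs": {
  "targets": [
    [0,0,0.5,0,0.5],
    [0,0,0.5,0,0.5]
  ]
}}

```text
t: 25.55
eef_pos: [583.6, -10.4, 83.8]
tcp_rot: [3.142, 0.0, -3.141]
ft_force: [-0.4, 0.1, -2.0]
opening: 0.689
grip_force: 30.0
```

Emit:
{"fn": "arm_command", "kwargs": {
  "targets": [
    [0,0,0.3,0,0.5],
    [0,0,0.6,0,0.5],
    [0,0,0.6,0,0.5]
  ]
}}

```text
t: 25.85
eef_pos: [583.6, -10.4, 83.7]
tcp_rot: [-3.142, 0.001, -3.141]
ft_force: [-3.2, 1.3, 5.7]
opening: 0.692
grip_force: 30.0
```

Contact: the holder is seated. I release and return for the flask.

Emit:
{"fn": "arm_command", "kwargs": {
  "targets": [
    [0,0,0,0,0.8],
    [0,0,0,0,0.9],
    [0,0,0,0,1],
    [0,0,0,0,1],
    [0,0,-10,0,1]
  ]
}}

```text
t: 26.35
eef_pos: [583.0, -10.4, 92.3]
tcp_rot: [3.141, -0.002, -3.141]
ft_force: [-0.3, 0.2, 0.8]
opening: 0.994
grip_force: 0.0
```

Emit:
{"fn": "arm_command", "kwargs": {
  "targets": [
    [0,0,-30,0,1],
    [0,0,-75,0,1],
    [0,0,-120,0,1],
    [0,0,-165,0,1],
    [0,0,-170,0,1]
  ]
}}

```text
t: 26.85
eef_pos: [585.0, -10.5, 269.4]
tcp_rot: [-3.14, 0.009, -3.141]
ft_force: [0.8, -0.1, 0.0]
opening: 0.999
grip_force: 0.0
```

Emit:
{"fn": "arm_command", "kwargs": {
  "targets": [
    [21,-42,0,0,1],
    [42,-84,0,0,1],
    [63,-126,0,0,1],
    [84,-168,0,0,1],
    [105,-210,0,0,1]
  ]
}}

```text
t: 27.35
eef_pos: [477.4, -221.8, 263.0]
tcp_rot: [3.141, -0.0, -3.141]
ft_force: [0.9, 0.6, -0.2]
opening: 0.998
grip_force: 0.0
```

Emit:
{"fn": "arm_command", "kwargs": {
  "targets": [
    [20,-40,0,0,1],
    [40,-80,0,0,1],
    [60,-120,0,0,1],
    [76,-153,0,0,1],
    [76,-153,0,0,1]
  ]
}}

```text
t: 27.85
eef_pos: [400.8, -376.7, 262.6]
tcp_rot: [-3.141, -0.001, 3.138]
ft_force: [0.0, 1.0, 0.1]
opening: 0.997
grip_force: 0.0
```

Run:
```python
from h import *
c=snap("wrist","w11");t=snap("top","t11");s=snap("side","s11");e=env.state();print(e["eef_pos"],e["opening"],e["joints"])
th=np.linspace(0,6.28,60)
im=c["frame"][:,:,::-1].copy()
for z,r in((150,22),(0,42)): cv2.polylines(im,[px(c,np.c_[402+r*np.cos(th),-373.5+r*np.sin(th),0*th+z]).round().astype(int)],True,(0,0,255),1)
o=np.zeros((600,800,3),np.uint8);o[:420,:600]=cv2.resize(im[90:300,170:470],None,fx=2,fy=2)
o[420:,:300]=cv2.resize(t["frame"][180:240,290:390,::-1],None,fx=3,fy=3)
o[420:,310:550]=cv2.resize(s["frame"][205:265,280:360,::-1],None,fx=3,fy=3)
o[420:,560:]=cv2.resize(s["frame"][325:370,340:400,::-1],None,fx=4,fy=4)
cv2.imwrite("pics/w11c.png",o)
```

```text
[ 402.69176515 -373.06706038  262.82091088] 0.9971497448906524 [-8.67727532e-01  3.35053678e-01  1.68177036e+00  3.55344125e-04
  1.12545319e+00 -2.43891684e+00]
```

View pics/w11c.png

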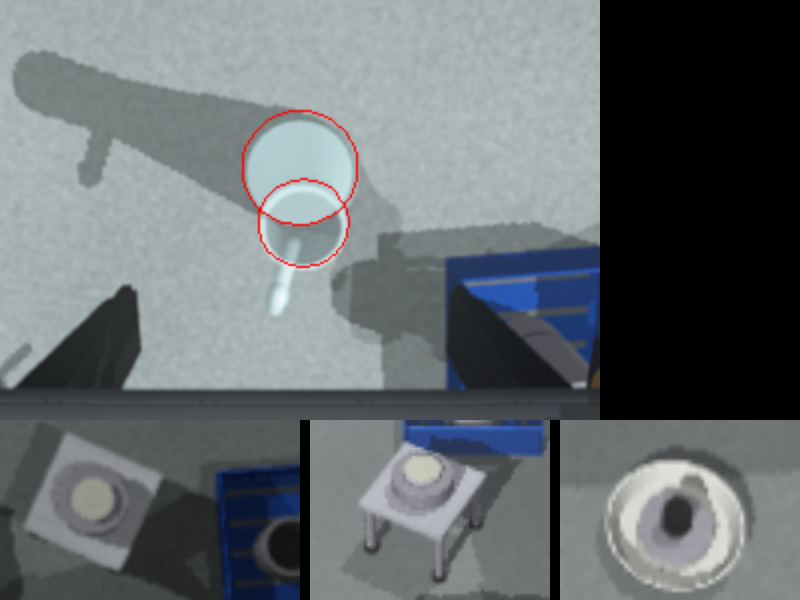

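Everything looks right: the holder sits flat on the plate, the lid is in the dish, and the flask is where predicted with its tube at about −16°. I turn 16° and descend to the neck.

Emit:
{"fn": "arm_command", "kwargs": {
  "targets": [
    [0,0,20,8,1],
    [0,0,55,16,1],
    [0,0,95,16,1],
    [0,0,130,16,1],
    [0,0,138,16,1]
  ]
}}

```text
t: 28.5
eef_pos: [402.4, -371.2, 122.1]
tcp_rot: [3.138, -0.004, 2.865]
ft_force: [-0.3, 0.0, 0.5]
opening: 1.0
grip_force: 0.0
```

Emit:
{"fn": "arm_command", "kwargs": {
  "targets": [
    [0,0,5,0,0.8],
    [0,0,10,0,0.7],
    [0,0,10,0,0.6],
    [0,0,10,0,0.55],
    [0,0,10,0,0.55]
  ]
}}

```text
t: 29.0
eef_pos: [403.0, -373.8, 115.9]
tcp_rot: [-3.141, 0.001, 2.863]
ft_force: [-0.4, 0.0, 0.3]
opening: 0.636
grip_force: 0.0
```

Emit:
{"fn": "arm_command", "kwargs": {
  "targets": [
    [0,0,0,0,0.5],
    [0,0,0,0,0.45],
    [0,0,0,0,0.4],
    [0,0,0,0,0.35],
    [0,0,0,0,0.35]
  ]
}}

```text
t: 29.5
eef_pos: [402.8, -373.5, 115.1]
tcp_rot: [3.141, 0.0, 2.863]
ft_force: [-1.0, 1.3, 2.5]
opening: 0.451
grip_force: 30.0
```

Emit:
{"fn": "arm_command", "kwargs": {
  "targets": [
    [0,0,-5,0,0.35],
    [0,0,-15,0,0.35],
    [0,0,-30,0,0.35],
    [0,0,-50,0,0.35],
    [0,0,-75,0,0.35]
  ]
}}

```text
t: 30.0
eef_pos: [402.5, -373.3, 190.8]
tcp_rot: [3.141, -0.001, 2.863]
ft_force: [0.4, 0.3, -4.1]
opening: 0.454
grip_force: 30.0
```

Emit:
{"fn": "arm_command", "kwargs": {
  "targets": [
    [0,0,-25,0,0.35],
    [0,0,-50,-6,0.35],
    [0,0,-75,-12,0.35],
    [0,0,-90,-16,0.35],
    [0,0,-90,-16,0.35]
  ]
}}

```text
t: 30.5
eef_pos: [403.1, -374.0, 282.4]
tcp_rot: [-3.139, 0.003, -3.14]
ft_force: [0.2, -0.4, -3.2]
opening: 0.452
grip_force: 30.0
```

Emit:
{"fn": "arm_command", "kwargs": {
  "targets": [
    [-7,30,0,0,0.35],
    [-16,68,0,0,0.35],
    [-25,108,0,0,0.35],
    [-34,147,0,0,0.35],
    [-43,186,0,0,0.35]
  ]
}}

```text
t: 31.0
eef_pos: [445.3, -185.8, 279.3]
tcp_rot: [3.141, -0.001, 3.139]
ft_force: [0.9, -0.6, -2.8]
opening: 0.452
grip_force: 30.0
```

Emit:
{"fn": "arm_command", "kwargs": {
  "targets": [
    [-9,38,0,0,0.35],
    [-18,75,0,0,0.35],
    [-26,112,0,0,0.35],
    [-34,149,0,0,0.35],
    [-43,186,0,0,0.35]
  ]
}}

```text
t: 31.5
eef_pos: [488.1, 0.1, 279.3]
tcp_rot: [3.141, -0.001, 3.14]
ft_force: [1.1, -0.9, -3.5]
opening: 0.451
grip_force: 30.0
```

Emit:
{"fn": "arm_command", "kwargs": {
  "targets": [
    [-9,38,0,0,0.35],
    [-18,75,0,0,0.35],
    [-27,115,0,0,0.35],
    [-35,153,0,0,0.35],
    [-43,186,0,0,0.35]
  ]
}}

```text
t: 32.0
eef_pos: [531.0, 186.4, 279.1]
tcp_rot: [-3.141, -0.001, 3.14]
ft_force: [-0.0, -0.5, -3.4]
opening: 0.456
grip_force: 30.0
```

Emit:
{"fn": "arm_command", "kwargs": {
  "targets": [
    [0,0,15,0,0.35],
    [0,0,40,0,0.35],
    [0,0,60,0,0.35],
    [0,0,60,0,0.35],
    [0,0,60,0,0.35]
  ]
}}

```text
t: 32.5
eef_pos: [531.3, 184.5, 220.0]
tcp_rot: [-3.141, -0.001, 3.141]
ft_force: [0.0, -0.7, -2.8]
opening: 0.451
grip_force: 30.0
```

Emit:
{"fn": "arm_command", "kwargs": {
  "targets": [
    [-1,0.5,12,0,0.35],
    [-1,0.5,24,0,0.35],
    [-1,0.5,34,0,0.35],
    [-1,0.5,39,0,0.35],
    [-1,0.5,39,0,0.35]
  ]
}}

```text
t: 33.0
eef_pos: [532.1, 185.0, 180.2]
tcp_rot: [-3.141, -0.001, -3.141]
ft_force: [-0.4, -0.4, -4.1]
opening: 0.453
grip_force: 30.0
```

Emit:
{"fn": "arm_command", "kwargs": {
  "targets": [
    [0,0,1,0,0.35],
    [0,0,2,0,0.35],
    [0,0,3,0,0.35],
    [0,0,3,0,0.35]
  ]
}}

```text
t: 33.4
eef_pos: [532.4, 185.1, 178.1]
tcp_rot: [3.141, 0.0, -3.141]
ft_force: [0.1, 0.2, -2.9]
opening: 0.452
grip_force: 30.0
```

Emit:
{"fn": "arm_command", "kwargs": {
  "targets": [
    [0,0,0.5,0,0.35],
    [0,0,1,0,0.35],
    [0,0,1.5,0,0.35],
    [0,0,2,0,0.35],
    [0,0,2,0,0.35]
  ]
}}

```text
t: 33.9
eef_pos: [532.3, 185.0, 176.0]
tcp_rot: [3.142, -0.0, -3.141]
ft_force: [0.3, -0.1, -3.8]
opening: 0.452
grip_force: 30.0
```

Emit:
{"fn": "arm_command", "kwargs": {
  "targets": [
    [0,0,0.5,0,0.35],
    [0,0,1,0,0.35],
    [0,0,1,0,0.35]
  ]
}}

```text
t: 34.2
eef_pos: [532.4, 185.1, 175.1]
tcp_rot: [3.141, 0.0, -3.141]
ft_force: [0.1, 0.0, -1.3]
opening: 0.452
grip_force: 30.0
```

Emit:
{"fn": "arm_command", "kwargs": {
  "targets": [
    [0,0,0.3,0,0.35],
    [0,0,0.5,0,0.35],
    [0,0,0.5,0,0.35]
  ]
}}

```text
t: 34.5
eef_pos: [532.5, 185.1, 175.1]
tcp_rot: [3.141, 0.001, -3.141]
ft_force: [-2.1, 0.3, 5.5]
opening: 0.453
grip_force: 30.0
```

Emit:
{"fn": "arm_command", "kwargs": {
  "targets": [
    [0,0,0,0,0.6],
    [0,0,0,0,0.8],
    [0,0,0,0,1],
    [0,0,0,0,1],
    [0,0,0,0,1]
  ]
}}

```text
t: 35.0
eef_pos: [532.4, 185.1, 174.5]
tcp_rot: [3.142, -0.0, -3.141]
ft_force: [-0.9, -0.8, -0.1]
opening: 0.82
grip_force: 0.0
```

Emit:
{"fn": "arm_command", "kwargs": {
  "targets": [
    [0,0,-10,0,1],
    [0,0,-40,0,1],
    [0,0,-80,0,1],
    [0,0,-120,0,1],
    [0,0,-140,0,1]
  ]
}}

```text
t: 35.5
eef_pos: [532.8, 185.2, 318.9]
tcp_rot: [3.141, 0.005, -3.141]
ft_force: [-0.8, -0.1, -0.2]
opening: 1.0
grip_force: 0.0
```

Emit:
{"fn": "arm_command", "kwargs": {
  "targets": [
    [0,0,0,0,1],
    [0,0,0,0,1],
    [0,0,0,0,1]
  ]
}}

```text
t: 35.8
eef_pos: [531.9, 185.0, 313.5]
tcp_rot: [-3.141, -0.002, -3.141]
ft_force: [0.2, 0.1, -0.3]
opening: 0.999
grip_force: 0.0
```

Run:
```python
from h import *
c=snap("wrist","w12");e=env.state();print(e["eef_pos"],e["opening"],e["ft_force"])
g=cv2.cvtColor(c["frame"],cv2.COLOR_RGB2GRAY)
# score rim-circle hypotheses by mean edge strength: neck rim (z=210,r=22), pan (z=60,r=55), foot (z=60,r=42)
G=cv2.magnitude(cv2.Sobel(g,cv2.CV_32F,1,0),cv2.Sobel(g,cv2.CV_32F,0,1));th=np.linspace(0,2*np.pi,90)
for n,z,r in(("neck",210,22),("pan",60,55),("foot",62,42)):
    best=[]
    for x in np.arange(517,548,1.):
        for y in np.arange(170,201,1.):
            p=px(c,np.c_[x+r*np.cos(th),y+r*np.sin(th),0*th+z]).round().astype(int)
            p=p[(p[:,1]<290)&(p[:,1]>=0)&(p[:,0]>=0)&(p[:,0]<640)]
            best.append((G[p[:,1],p[:,0]].mean(),x,y))
    print(n,sorted(best)[-3:])
```

```text
[532.0125323 184.9580753 313.4100097] 1.0007476943124718 [ 0.36542668 -0.41974557  0.36308377]
neck [(np.float32(106.1716), np.float64(534.0), np.float64(183.0)), (np.float32(111.45721), np.float64(533.0), np.float64(184.0)), (np.float32(115.263565), np.float64(534.0), np.float64(184.0))]
pan [(np.float32(131.9867), np.float64(535.0), np.float64(184.0)), (np.float32(133.07626), np.float64(536.0), np.float64(183.0)), (np.float32(133.17657), np.float64(536.0), np.float64(184.0))]
foot [(np.float32(102.19414), np.float64(536.0), np.float64(187.0)), (np.float32(102.19747), np.float64(537.0), np.float64(187.0)), (np.float32(104.99866), np.float64(537.0), np.float64(186.0))]
```

The flask stands upright at (534,184), within about 2 mm of the pan centre at (536,184). The gripper is clear, so I hand the job in.

```bash
python3 -c "
from cell import env
print(env.job_done())"
```

```text
the job is handed in; nothing more can be done
None
```

The tower is taken apart in the order asked and the job is handed in at about 36 s, with no verdict returned: lid in the dish, funnel standing in the tub, holder seated in the stand, and flask on the pan within about 2 mm of its centre (by image measurement, not viewed).

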